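Refit the drain pump's filter cap

TASK

Close the drain pump: take the blue filter cap by its grip bar and set it squarely on the pump's white threaded neck so that it first rests on top of the thread (lug marks clockwise of the slot marks), then turn it backward, anticlockwise seen from above, until it drops into the thread start, and let it settle there for a moment. Then screw it forward, clockwise, fully home to its stop and let go. Leave the other things on the bench where they are.

Things in the scene. Friction and masses are not known exactly. Their poses are not given: they have to be found in the camera images.
- pump: drain pump on a fixed 170 x 170 x 10 mm aluminium jig plate. Origin: centre of the plate's underside; z up, on the axis of the upright white neck. Neck: tube with bore 48 mm wide, floor at z = 20 mm, rim at z = 76 mm, grey three-start thread round it (to radius 37 mm). Seen from above, a dark motor 56 mm thick points 60 degrees from +x towards +y, out to 145 mm, and a pipe 60 degrees towards -y, to 105 mm. But for the neck, all is below z = 63 mm
- pump_top (a point): on the neck's axis at z = 70 mm of the pump, the height of the flat thread top. Going clockwise (seen from above) from each slot, the top is flat for 81 degrees and ends in a 5 mm high stop nub 6 degrees wide, next to the next slot. The nubs block a cap that turns clockwise on the thread top, or anticlockwise past a slot
- pump_slot (a point): at the mouth of one of three slots (33 degrees wide) in the thread, on the pump's +x side, 33 mm from its axis, z = 70 mm; the others lie at 120 and 240 degrees. A red mark on the white ring below (radius 48 to 60 mm) shows each. From a slot a channel runs clockwise under the thread top, falling 1 mm every 16 degrees; the cap meets its stop 82 degrees from the slot
- filter_cap: blue ribbed screw cap, 90 mm across, 91 mm tall, about 250 g, standing loose on the rubber mat (mat 3 mm thick). Origin: centre of the foot of its grey plug, z up. Plug 44 mm across, tapered foot, z = 0 to 48 mm; skirt, 80 mm across inside, from z = 20 mm to 48 mm; disc top at z = 56 mm
- cap_grip (a point): middle of the cap's grip bar, on the cap's axis 75 mm above its origin. Bar: 66 mm long along the cap's x axis, 14 mm thick, from z = 56 mm (the disc) to 91 mm
- cap_lug (a point): underside of one of three lugs inside the skirt (12 mm wide, 6 mm high), at the cap's +x side, 36 mm from its axis, z = 20 mm; the others at 120 and 240 degrees; yellow marks above them on disc and skirt. Cap origin above pump origin: 50 mm resting on the thread top; 37 mm dropped (lugs within 5 degrees of the slots; falls by its own weight when not held); 31.5 mm at the stop
- capacitor: motor run capacitor: aluminium can 52 mm across, 86 mm tall, standing; origin at centre of its underside
- impeller: black and grey fan wheel, 76 mm across, 50 mm tall, standing on its flat side; origin at centre of its underside
- cleaner_bottle: green bottle 60 mm across, 120 mm tall, standing; origin at centre of its underside
- screwdriver: screwdriver 200 mm long, lying on the bench; origin under its middle, x axis along it
- wrench: steel wrench about 180 mm long, lying on the bench; origin under its middle, x axis along it
- grille: flat black plastic grille 108 x 140 x 10 mm, lying; origin at centre of its underside

How it is judged (in metres and radians):
On the way, in this order (a step that is already met when the one before it is completed fails the run):
1. the cap sits level on top of the thread, touching it (horizontal distance between filter_cap and pump below 0.005 m and angle between filter_cap's own z axis and vertical below 0.07 rad and z of filter_cap in the frame of pump between 0.0475 and 0.0525 m and contact force between filter_cap and pump above 0.3 N), for 0.2 s.
2. turned backward, the cap has dropped into the thread start and is not yet screwed in (horizontal distance between filter_cap and pump below 0.005 m and angle between filter_cap's own z axis and vertical below 0.07 rad and z of filter_cap in the frame of pump between 0.0345 and 0.04 m), for 0.2 s.
At the end, for the whole second after the job is handed in: Cap screwed home: origin under 32.6 mm above the pump's origin (stop at about 31.5, so within some 17 degrees of it), within 5 mm of the neck axis, tilted under 4 degrees, at rest; the six other listed things within 30 mm of where they began (horizontal distance between filter_cap and pump below 0.005 m and angle between filter_cap's own z axis and vertical below 0.07 rad and z of filter_cap in the frame of pump below 0.0326 m and linear speed of filter_cap below 0.01 m/s and distance of each of capacitor, impeller, cleaner_bottle, screwdriver, wrench, grille from where it was at the start of the episode below 0.03 m); the robot touches nothing.
It fails at once if another thing on the bench is pushed more than 30 mm or knocked over (distance of any of capacitor, impeller, cleaner_bottle, screwdriver, wrench, grille from where it was at the start of the episode above 0.03 m or angle between any of capacitor, impeller, cleaner_bottle's own z axis and vertical above 0.6 rad).
It also fails if it takes over 54 s, if anything falls off the work surface, if the arm or the gripper's body presses on something with over 40 N, if the wrist force passes 120 N, or if a joint passes its speed limit or range.

ROBOT

A 6-joint arm with a two-finger parallel gripper is mounted at the origin on the work surface. World frame = base frame: x ahead of the robot, y to its left, z up, the work surface at z = 0. Lengths are in m, angles in degrees, forces in N, time in s.
With the tool pointing down it reaches from about 0.4 to 0.825 m from the base axis. Payload 7 kg.
Tool frame: the origin (TCP) lies at the very end of the fingers, on their centre line; the grasp point (between the pads) lies 19 mm behind it (ctrl.grip_point_offset is the distance from the TCP to the grasp point, in m); x points along the fingers, z is the direction in which the jaws open and shut, and the axes are right-handed (so a half turn about x gives the same grasp; the last joint's range is limited). The gripper opens to 88 mm and grips with 3 to 60 N. Pads are 19 mm wide; open, the fingers measure 130 mm over their backs; the gripper's body (78 mm by 193 mm) begins 47 mm behind the grasp point.
Start: joints at [16.507, 20.546, 0.682, 0, -70.136, -16.507], TCP at [0.675, -0, 0.188] pointing down, gripper open.
Joint ranges: [-176.03, 176.03], [-82.01, 121.73], [-58.28, 71.71], [-173.87, 95.51], [-174.79, -0.11], [-173.66, 173.66]. Speed limits (degrees/s): [136.94, 136.94, 172.46, 180, 180, 180].

INTERFACE

Orientations are given as [roll, pitch, yaw] about the fixed x, y, z axes, in that order (R = Rz(yaw) Ry(pitch) Rx(roll)).
In Python, from plant import get_obs, snapshot, calibration, close_job, ctrl gives the robot as it stands.
- The arm moves only by the tool move_arm, never from a script. Its argument "commands" is a list that holds one entry, the list of rows, each a list of 4 numbers: the shift along the tool's x, y, z in cm, then the turn about the tool's x in rad. In form: [[[dx, dy, dz, spin], ...]]. A call has 1 to 8 rows; each row shifts and turns the commanded pose from where the row before left it, along the tool's axes as they then stand; what a row does not reach is not made up. A row lasts 1/10 s, in which the tool goes at most 50 mm and 8.59 degrees, less where a joint would pass 70% of its speed; a pose out of reach is approached as far as the arm can. A call with a gripper value outside its range is refused whole. "jaw" is the finger opening in cm, from 0 to 8.76, set as the call begins (left out, the last holds). The fingers move at their own pace and stop on an object; the grip force is fixed at half the most. Time passes only in rows, so rows that do not move let the fingers close. It gives the time, the measured TCP pose, the force and the opening at its end, in the units of the state.
- get_obs(): the state, without advancing time (a new reading comes with each control period).
- snapshot(name): name is "scene" or "side" or "wrist"; returns (picture, depth): 384x512x3 uint8, red, green, blue; 384x512 float32, m along the optical axis (not along the pixel's ray), 0 where there is no reading.
- calibration(name): a dict with "mtx" (3x3 intrinsics, pixels), "k1" (the pictures are not rectified: a ray, as slopes to the right and down, at radius r is drawn at 1 + k1 r^2 times it, then the intrinsics apply), "T" (4x4, takes a point from camera to world coordinates); the wrist camera has in their place "tool_from_camera" (4x4, takes a point from camera to tool coordinates, whose origin is the TCP and whose axes are the tool frame's). Camera axes: x right, y up, looking along -z (the intrinsics and any distortion apply to the point x, -y, -z); pixel columns grow to the right and rows downward; lengths in m; the calibration is good to about 2 mm. A picture is of the moment at which its call begins: read the wrist's pose just before it. calibration takes no time and is no camera call.
- close_job(): hands the job in, once; it reports no verdict.
The state is a dict: "clock": time; "joint_pos": joint angles; "qvel": joint speeds; "tau": joint torques, N m; "tool_pos": TCP position; "orientation": TCP orientation; "force": force on the tool from outside, world axes, zero at the start; "moment": the same for the moment, N m; "opening": finger opening in m.
Only numpy, scipy, OpenCV 4.12 (cv2) and the standard library are available. Lean on these libraries where they do the work, as an engineer would, in place of code of your own. Each camera call takes 0.05 s, during which the arm holds its last target. There are 200 camera calls.

## Working session

There is one attempt and no reset: what is moved stays moved. The work goes in short steps, Python scripts to look and compute and a tool call to move; the robot and the scene stay as the last step left them, time stands still between calls to the robot, and variables do not carry over. Pictures are saved under pics/ and viewed, about 8 in all and at most 12, crops included, and the job is handed in when it is done.

Besides the shell and the picture viewer there is one more tool, called after "Emit:" in YAML: its name, and indented under it one key for each argument. move_arm: Moves the arm, as the interface text tells. Its arguments: {"type":"object","properties":{"commands":{"type":"array"},"jaw":{"type":"number"}},"required":["commands"]}

```bash
ls; mkdir -p pics
cat > h.py <<'E'
import numpy as np, cv2
from scipy.spatial.transform import Rotation as Rn
from plant import get_obs, snapshot, calibration, close_job, ctrl
def camT(name,obs=None):
    c=calibration(name)
    if 'T' in c: return c,np.array(c['T'])
    o=obs or get_obs(); T=np.eye(4); T[:3,:3]=Rn.from_euler('xyz',o['orientation'],degrees=True).as_matrix(); T[:3,3]=o['tool_pos']
    return c,T@np.array(c['tool_from_camera'])
def rays(name,uv,obs=None):
    c,T=camT(name,obs); K=np.array(c['mtx']); k=c['k1']
    p=cv2.undistortPoints(np.float64(uv).reshape(-1,1,2),K,np.array([k,0,0,0.])).reshape(-1,2)
    d=np.c_[p[:,0],-p[:,1],-np.ones(len(p))]
    return T[:3,3],d@T[:3,:3].T
def onplane(name,uv,z,obs=None):
    o,d=rays(name,uv,obs); return o+d*((z-o[2])/d[:,2])[:,None]
def cloud(name,dep,uv,obs=None):
    o,d=rays(name,uv,obs); uv=np.int32(uv).reshape(-1,2); return o+d*dep[uv[:,1],uv[:,0]][:,None]
E
python3 - <<'E'
from h import *
o=get_obs(); print(o)
for n in ['scene','side','wrist']:
    p,d=snapshot(n); cv2.imwrite(f'pics/{n}0.png',p[:,:,::-1]); np.savez(f'{n}0.npz',p=p,d=d,)
    print(n,camT(n,o)[1].round(3).tolist())
a=[cv2.imread(f'pics/{n}0.png') for n in ['scene','side']]
cv2.imwrite('pics/ab.png',np.vstack([cv2.resize(x,(400,300)) for x in a]))
E
```

```text
pics
{'clock': 0.0, 'joint_pos': array([ 1.65059075e+01,  2.05924225e+01,  6.32377846e-01, -1.96720089e-02,
       -7.01340748e+01, -1.65071979e+01]), 'qvel': array([-0.01178055,  0.0708742 , -0.04089922, -0.01579168,  0.022027  ,
        0.05310811]), 'tau': array([-8.00930356e-04, -5.82726967e+01,  2.93058443e+01,  6.99745238e+00,
        6.93249181e-03, -2.06530804e-04]), 'tool_pos': array([ 6.74445730e-01, -4.78110901e-05,  1.87002388e-01]), 'orientation': array([   5.39276789,   89.90408039, -174.61522261]), 'force': array([-0.13315995,  0.12448179,  0.86437143]), 'moment': array([-0.03368319,  0.01296199, -0.03077528]), 'opening': 0.08753506584513857}
scene [[0.85, -0.331, 0.41, 0.893], [0.527, 0.556, -0.643, -0.534], [-0.014, 0.762, 0.647, 0.68], [0.0, 0.0, 0.0, 1.0]]
side [[-0.998, 0.051, -0.03, 0.474], [-0.055, -0.64, 0.766, 1.235], [0.02, 0.767, 0.642, 1.065], [0.0, 0.0, 0.0, 1.0]]
wrist [[-1.0, -0.001, 0.001, 0.675], [0.001, -0.958, -0.287, -0.079], [0.001, -0.287, 0.958, 0.385], [0.0, 0.0, 0.0, 1.0]]
```

View pics/scene0.png

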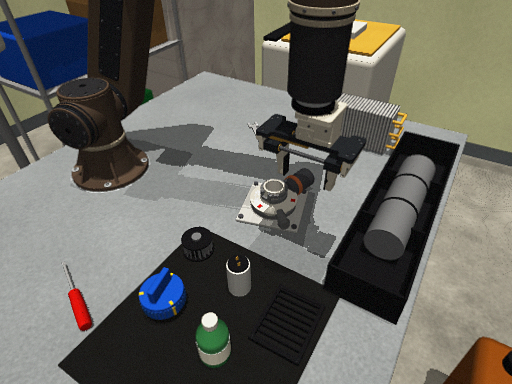

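View pics/side0.png

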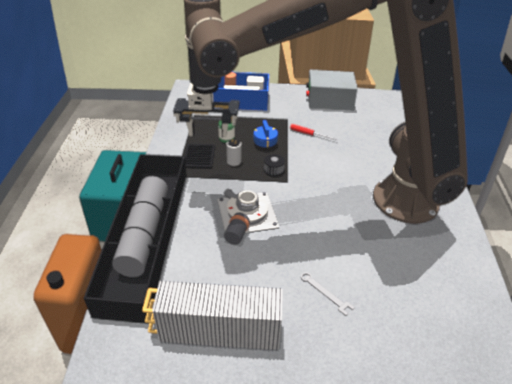

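The scene view shows the cap at about (162,293) with its bar along the upper-right diagonal, and the pump at about (273,195). In the side view the cap is at (265,137) and the pump at (248,203).

```bash
cat > m.py <<'E'
from h import *
def meas(n,p,d,obs=None):
    hsv=cv2.cvtColor(p,cv2.COLOR_RGB2HSV); H,S,V=[hsv[...,i].astype(int) for i in range(3)]
    out={}
    def pts(m):
        v,u=np.nonzero(m&(d>0)); 
        uv=np.c_[u,v].astype(float); return uv,cloud(n,d,uv,obs)
    uv,X=pts((abs(H-110)<14)&(S>130)&(V>40))
    k=(X[:,0]>.3)&(X[:,0]<.9)&(abs(X[:,1])<.5)&(X[:,2]<.3); X=X[k]
    if len(X)>50:
        k=abs(X[:,2]-np.percentile(X[:,2],99.5))<.006; B=X[k][:,:2]
        rect=cv2.minAreaRect(B.astype(np.float32)*1000)
        print(n,'blue',len(X),'ztop',np.percentile(X[:,2],99.5).round(4),'bar rect mm',np.round(rect[0],1),np.round(rect[1],1),'corners',cv2.boxPoints(rect).round(0).tolist())
        dk=abs(X[:,2]-np.percentile(X[:,2],99.5)+.035)<.005
        c,r=cv2.minEnclosingCircle(X[dk][:,:2].astype(np.float32)*1000); print('  disc',np.round(c,1),round(r,1))
    for nm,m in [('yellow',(abs(H-26)<8)&(S>130)&(V>120)),('red',((H<6)|(H>174))&(S>150)&(V>80))]:
        N,L,st,ce=cv2.connectedComponentsWithStats(m.astype(np.uint8))
        for i in range(1,N):
            if st[i,4]<4: continue
            _,X=pts(L==i)
            if len(X)==0: continue
            x=np.median(X,0)
            if .3<x[0]<.9 and abs(x[1])<.5 and x[2]<.3: print('  ',n,nm,ce[i].round(1),st[i,4],x.round(4))
if __name__=='__main__':
    for n in ['scene','side','wrist']:
        z=np.load(n+'0.npz'); meas(n,z['p'],z['d'])
        # rim of the neck: depth cloud near z .076
        p,d=z['p'],z['d']; v,u=np.nonzero(d>0); X=cloud(n,d,np.c_[u,v].astype(float))
        c=p[v,u].astype(int); w=(c.min(1)>100)&(np.ptp(c,axis=1)<30)
        k=w&(abs(X[:,2]-.076)<.003)&(X[:,0]>.45)&(X[:,0]<.85)&(abs(X[:,1])<.2)
        if k.sum()>5: cc,r=cv2.minEnclosingCircle(X[k][:,:2].astype(np.float32)*1000); print(n,'rim',k.sum(),np.round(cc,1),round(r,1),X[k].mean(0).round(4))
E
python3 m.py
```

```text
scene blue 1742 ztop 0.0965 bar rect mm [ 499.9 -283.4] [15.2 65.2] corners [[486.0, -253.0], [499.0, -317.0], [514.0, -314.0], [500.0, -250.0]]
  disc [ 498.9 -283.7] 46.2
   scene yellow [236.5 257.2] 4 [ 0.6017 -0.1564  0.0934]
   scene yellow [238.6 263.4] 5 [ 0.6147 -0.1674  0.0938]
   scene yellow [171.  273.7] 7 [ 0.4923 -0.2431  0.0619]
   scene yellow [141. 293.] 11 [ 0.4697 -0.3091  0.0606]
   scene yellow [170.8 302.5] 11 [ 0.5367 -0.294   0.0602]
   scene yellow [173.7 308.7] 6 [ 0.5421 -0.296   0.0461]
   scene red [292.7 199.8] 10 [0.5935 0.1263 0.0379]
   scene red [259.2 205.6] 9 [0.5283 0.0567 0.0385]
   scene red [ 79.5 309.4] 544 [ 0.3651 -0.3887  0.0241]
scene rim 94 [539.8 107.3] 33.5 [0.5388 0.1091 0.0759]
side blue 415 ztop 0.1003 bar rect mm [ 499.7 -277.4] [13.2 67.2] corners [[486.0, -246.0], [500.0, -312.0], [513.0, -309.0], [499.0, -243.0]]
  disc [ 503.4 -280. ] 49.3
   side red [301.6 129.3] 100 [ 0.3555 -0.3764  0.0217]
side rim 121 [682.4  18.4] 203.1 [0.5717 0.0773 0.0758]Traceback (most recent call last):
  File "m.py", line 26, in <module>
    z=np.
[... 517 characters left out ...]
  File "h.py", line 11, in rays
    p=cv2.undistortPoints(np.float64(uv).reshape(-1,1,2),K,np.array([k,0,0,0.])).reshape(-1,2)
      ~~~~~~~~~~~~~~~~~~~^^^^^^^^^^^^^^^^^^^^^^^^^^^^^^^^^^^^^^^^^^^^^^^^^^^^^^^
cv2.error: OpenCV(4.12.0) /io/opencv/modules/calib3d/src/undistort.dispatch.cpp:347: error: (-215:Assertion failed) CV_IS_MAT(_src) && CV_IS_MAT(_dst) && (_src->rows == 1 || _src->cols == 1) && (_dst->rows == 1 || _dst->cols == 1) && _src->cols + _src->rows - 1 == _dst->rows + _dst->cols - 1 && (CV_MAT_TYPE(_src->type) == CV_32FC2 || CV_MAT_TYPE(_src->type) == CV_64FC2) && (CV_MAT_TYPE(_dst->type) == CV_32FC2 || CV_MAT_TYPE(_dst->type) == CV_64FC2) in function 'cvUndistortPointsInternal'
```

View pics/wrist0.png

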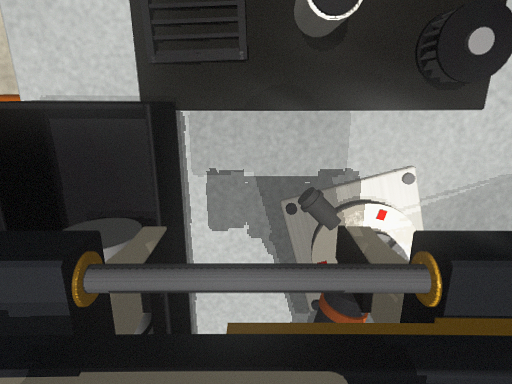

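The wrist view shows the pump's red marks at (381,214) and (322,264), with the neck hidden by the fingers. From the marks and rim:

- **Pump:** axis near (0.540, 0.109), slots near 18/138/258°.
- **Cap:** near (0.499, -0.2835), lugs near 100/220/340°, bar at about 101°.

So the cap can be placed as it lies, with its lugs about 37° clockwise of the slots. I'll move near the cap and check it from there.

Emit:
move_arm:
  commands:
    - [[0,2.7,2.2,0],[0,2.7,2.2,0],[0,2.7,2.2,0],[0,2.7,2.2,0],[0,2.7,2.2,0],[0,2.7,2.2,0],[0,2.7,2.2,0],[0,2.7,2.2,0]]

```text
clock: 0.95
tool_pos: [0.4978, -0.2169, 0.1879]
orientation: [-38.7, 90.0, 141.3]
force: [1.4, -0.9, -0.2]
opening: 0.0875
```

Emit:
move_arm:
  commands:
    - [[0,0,0,-0.1],[0,0,0,-0.1],[0,0,0,0],[0,0,0,0]]

```text
clock: 1.35
tool_pos: [0.4989, -0.216, 0.1878]
orientation: [-32.6, 90.0, 158.6]
force: [0.3, -1.0, 0.7]
opening: 0.0874
```

Run:
```python
from h import *; from m import meas
o=get_obs(); p,d=snapshot('wrist'); cv2.imwrite('pics/w1.png',p[:,:,::-1]); print(o['clock'],o['tool_pos'],o['orientation'],o['force'])
meas('wrist',p,d,o)
hsv=cv2.cvtColor(p,cv2.COLOR_RGB2HSV)
v,u=np.nonzero((abs(hsv[...,0].astype(int)-70)<20)&(hsv[...,1]>90)&(d>0)); X=cloud('wrist',d,np.c_[u,v].astype(float),o)
if len(X): print('green',len(X),X.min(0),X.max(0))
```

```text
1.35 [ 0.49889579 -0.21595059  0.18782075] [-32.64668703  89.9833541  158.64721071] [ 0.32486688 -1.01920568  0.68490474]
wrist blue 7028 ztop 0.0968 bar rect mm [ 499.1 -283.7] [13.9 64.6] corners [[485.0, -254.0], [499.0, -317.0], [513.0, -314.0], [499.0, -251.0]]
  disc [ 499.  -283.6] 44.8
   wrist yellow [304.3  85.2] 52 [ 0.4703 -0.3103  0.0619]
   wrist yellow [234.3  86.7] 54 [ 0.537  -0.2956  0.0617]
   wrist yellow [270.2 148.5] 32 [ 0.4896 -0.2431  0.0615]
   wrist yellow [127.8 204.9] 12 [ 0.6171 -0.1677  0.0978]
   wrist yellow [139.5 217. ] 16 [ 0.6044 -0.1569  0.0975]
   wrist red [421.   33.4] 2593 [ 0.3595 -0.3846  0.0252]
green 3193 [ 0.44829094 -0.3398315   0.00322143] [ 0.79353619 -0.07078223  0.33592559]
```

View pics/w1.png

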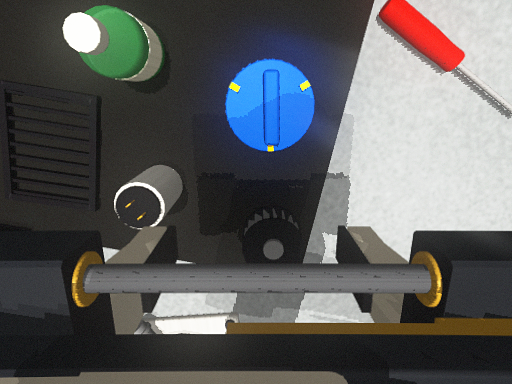

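The cap is at (270,105) with its bar vertical in the picture. Its centre is (0.499, -0.2837) and its lug angle about 102.8°. The bottle at the upper left and the impeller below are clear.

Emit:
move_arm:
  commands:
    - [[0,2.2,0.5,-0.026],[0,2.2,0.5,0],[0,2.2,0.5,0],[3,0,0,0],[0,0,0,0],[0,0,0,0]]
  jaw: 6

```text
clock: 2.0
tool_pos: [0.4982, -0.2835, 0.1578]
orientation: [-14.6, 89.9, 178.3]
force: [0.4, -0.4, 0.5]
opening: 0.0602
```

Emit:
move_arm:
  commands:
    - [[3,0,-0.08,0],[3,0,0,0],[2,0,0,0],[1.1,0,0,0],[0,0,0,0],[0,0,0,0]]

```text
clock: 2.6
tool_pos: [0.5004, -0.2836, 0.0683]
orientation: [140.5, 89.9, -26.5]
force: [-0.5, -0.2, -0.1]
opening: 0.0596
```

Emit:
move_arm:
  commands:
    - [[0,0,0,0],[0,0,0,0],[0,0,0,0],[0,0,0,0],[0,0,0,0],[0,0,0,0],[0,0,0,0]]
  jaw: 0

```text
clock: 3.3
tool_pos: [0.4993, -0.2835, 0.067]
orientation: [-14.9, 90.0, 178.0]
force: [-0.4, 0.5, -0.1]
opening: 0.0093
```

Opening reads 9 mm against a 14 mm bar, so I'll wait and lift slightly to check.

Emit:
move_arm:
  commands:
    - [[0,0,0,0],[0,0,0,0],[-1,0,0,0],[-2,0,0,0],[-2,0,0,0],[0,0,0,0],[0,0,0,0]]

```text
clock: 4.0
tool_pos: [0.4997, -0.2835, 0.1179]
orientation: [159.8, 89.9, -7.2]
force: [-0.4, 0.6, 0.2]
opening: 0.0004
```

Run:
```python
from h import *
p,d=snapshot('scene'); a=cv2.resize(p[190:350,70:300,::-1],None,fx=2,fy=2,interpolation=cv2.INTER_CUBIC)
o=get_obs();p,d=snapshot('wrist'); b=cv2.resize(p[:,:,::-1],(427,320)); cv2.imwrite('pics/g.png',np.vstack([a[:,:427],b][:2]) if 0 else np.hstack([a[:,:420],b[:, :380]]))
print(o)
```

```text
{'clock': 4.05, 'joint_pos': array([-1.00743767e+01,  1.43593662e+01, -1.79536180e+01, -1.46888025e-02,
       -5.76747752e+01,  2.30228945e+01]), 'qvel': array([-0.08550695,  0.71915095, -0.62568655, -0.14848553,  0.1942972 ,
        0.09280493]), 'tau': array([ 2.44760182e-02, -4.77738404e+01,  2.70448816e+01,  6.42133713e+00,
        6.07968564e-02,  7.91973671e-04]), 'tool_pos': array([ 0.49919096, -0.28340104,  0.1171085 ]), 'orientation': array([-157.61760273,   89.98256668,   35.32306199]), 'force': array([-0.25271016,  0.68396168, -0.67847209]), 'moment': array([-0.02035105, -0.02584596, -0.00876589]), 'opening': 0.00031963701469223094}
```

View pics/g.png

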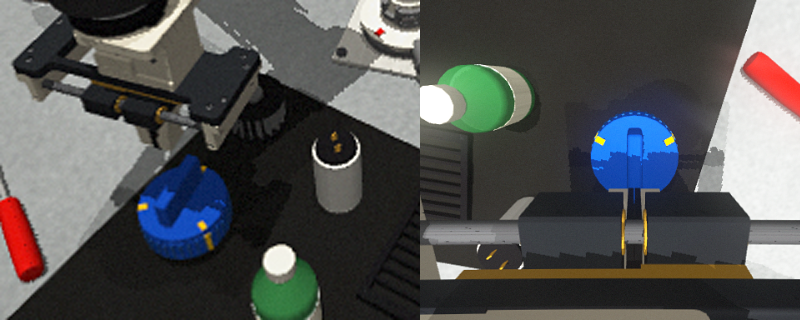

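The fingers are fully shut and the cap is still on the mat, so the grasp missed. In the wrist half the fingers are at about (635,190–270), below the cap at (635,155). I'll check where the fingertips really are.

Run:
```python
from h import *; from m import meas
print(ctrl.grip_point_offset)
o=get_obs();p,d=snapshot('wrist');meas('wrist',p,d,o)
c,T=camT('wrist',o); K=np.array(c['mtx']); print(np.array(c['tool_from_camera']).round(4).tolist(),K.tolist(),c['k1'])
def proj(n,X):
    c,T=camT(n,o); q=np.linalg.inv(T)@np.r_[X,1]; s=np.array([q[0],-q[1]])/-q[2]; s*=1+c['k1']*(s@s); K=np.array(c['mtx']); return K[:2,:2]@s+K[:2,2], -q[2]
R=Rn.from_euler('xyz',o['orientation'],degrees=True).as_matrix()
for a in [0,-.019,-.047,-.08]:
    X=o['tool_pos']+R[:,0]*a; print(a,'wrist',proj('wrist',X),'scene',proj('scene',X))
uv=np.array([[256.,r] for r in range(190,330,10)]); 
for off in (250,262,254):
    uv[:,0]=off; P=cloud('wrist',d,uv,o); print(off); print(np.c_[uv[:,1],(P-o['tool_pos'])@R].round(3).tolist())
p2,d2=snapshot('scene'); cv2.imwrite('pics/s2.png',cv2.resize(p2[200:310,100:250,::-1],None,fx=5,fy=5,interpolation=cv2.INTER_CUBIC))
```

```text
0.0188
wrist blue 8162 ztop 0.1636 bar rect mm [ 495.5 -295.6] [19.5  1.2] corners [[486.0, -298.0], [486.0, -299.0], [505.0, -293.0], [505.0, -292.0]]
  disc [0. 0.] 0.0
   wrist yellow [214.6 167.6] 84 [ 0.5373 -0.2955  0.0614]
   wrist yellow [298.3 168.1] 85 [ 0.47   -0.3106  0.0616]
   wrist yellow [243.1 279.6] 164 [ 0.5098 -0.3141  0.2427]
   wrist yellow [269.7 279.5] 170 [ 0.5029 -0.3156  0.2428]
   wrist yellow [ 84.  305.8] 36 [ 0.6157 -0.1697  0.0952]
   wrist yellow [ 98.7 318.5] 35 [ 0.6029 -0.1601  0.0961]
   wrist yellow [350.3 319.4] 20 [ 0.4811 -0.312   0.2474]
   wrist yellow [383.2 318.5] 6 [ 0.4731 -0.3137  0.2469]
   wrist red [435.6 104. ] 3167 [ 0.3611 -0.3867  0.0253]
[[0.0005, 0.2868, -0.958, -0.1984], [-0.0006, 0.958, 0.2868, 0.0787], [1.0, 0.0004, 0.0006, -0.0001], [0.0, 0.0, 0.0, 1.0]] [[315.3161183083595, 0.0, 256.43240215952943], [0.0, 315.3161183083595, 188.63307648247684], [0.0, 0.0, 1.0]] 0.019774139918410594
0 wrist (array([256.72712237, 216.06594664]), np.float64(0.21267962230683837)) scene (array([155.25854565, 273.09503282]), np.float64(0.6872328
[... 1124 characters left out ...]
, [250.0, -0.069, 0.011, 0.002], [260.0, -0.077, 0.01, 0.002], [270.0, -0.122, 0.032, 0.001], [280.0, -0.124, 0.031, 0.001], [290.0, -0.123, 0.027, 0.001], [300.0, -0.086, -0.003, 0.002], [310.0, -0.086, -0.008, 0.002], [320.0, 0.068, -0.139, 0.005]]
254
[[190.0, 0.021, 0.012, -0.002], [200.0, 0.021, 0.004, -0.002], [210.0, 0.021, -0.004, -0.002], [220.0, 0.02, -0.011, -0.002], [230.0, -0.047, 0.011, -0.001], [240.0, -0.06, 0.012, -0.001], [250.0, -0.069, 0.011, -0.001], [260.0, -0.077, 0.011, -0.001], [270.0, -0.122, 0.032, -0.001], [280.0, -0.123, 0.03, -0.001], [290.0, -0.123, 0.027, -0.001], [300.0, -0.086, -0.003, -0.001], [310.0, -0.086, -0.008, -0.001], [320.0, 0.068, -0.139, -0.003]]
```

View pics/s2.png

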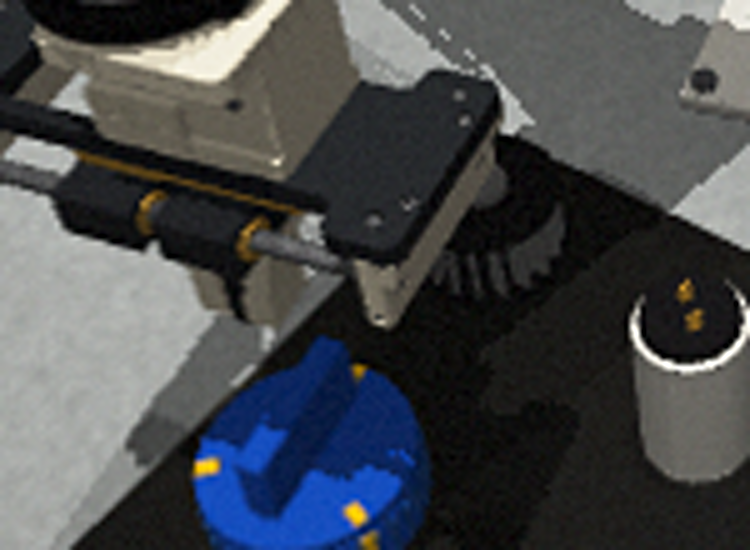

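The fingers end at about row 228, where the ray geometry puts them. With the jaws open, the 88 mm gap also projects there at about 0.17 m depth. Both place the tips some 40 mm behind the reported TCP, so the jaws closed above the bar. I'll reopen and feel my way down.

Emit:
move_arm:
  commands:
    - [[0,0,0,0],[0,0,0,0],[0,0,0,0],[0,0,0,0],[0,0,0,0],[0,0,0,0],[0,0,0,0]]
  jaw: 5

```text
clock: 4.9
tool_pos: [0.4993, -0.2835, 0.117]
orientation: [51.0, 90.0, -116.0]
force: [-0.3, -0.4, -0.5]
opening: 0.0484
```

Emit:
move_arm:
  commands:
    - [[2,0,0,0],[2,0,0,0],[1.3,0,0,0],[0,0,0,0],[0.2,0,0,0],[0.2,0,0,0],[0.2,0,0,0],[0,0,0,0]]

```text
clock: 5.7
tool_pos: [0.4995, -0.2835, 0.0582]
orientation: [159.7, 90.0, -7.4]
force: [0.0, 0.6, -0.4]
opening: 0.05
```

Emit:
move_arm:
  commands:
    - [[0.3,0,0,0],[0.3,0,0,0],[0.3,0,0,0],[0.2,0,0,0],[0,0,0,0]]

```text
clock: 6.2
tool_pos: [0.4991, -0.2834, 0.0465]
orientation: [-26.1, 90.0, 166.9]
force: [-0.3, 0.4, 0.3]
opening: 0.05
```

Run:
```python
from h import *
o=get_obs();print(o['tool_pos'],o['force']);p,d=snapshot('scene'); a=cv2.resize(p[200:310,100:240,::-1],None,fx=3,fy=3,interpolation=cv2.INTER_CUBIC)
p,d=snapshot('wrist'); b=cv2.resize(p[150:310,170:340,::-1],None,fx=2.0625,fy=2.0625,interpolation=cv2.INTER_CUBIC)
cv2.imwrite('pics/g2.png',np.hstack([a,b[:330]]))
```

```text
[ 0.49906679 -0.28343836  0.04650909] [-0.31341794  0.44223059  0.34970137]
```

View pics/g2.png

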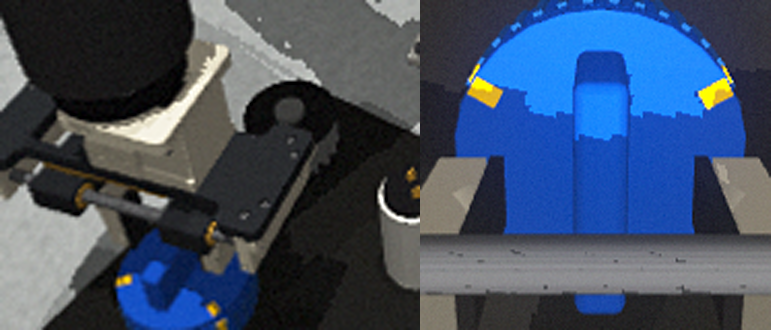

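The wrist half (bar at about column 600, finger tips at row 157) shows the bar centred between the fingers, with the tips only at bar-top height. That fits a 42 mm shortfall. I'll go down 16 mm more, then grip.

Emit:
move_arm:
  commands:
    - [[0.4,0,0,0],[0.4,0,0,0],[0.4,0,0,0],[0.4,0,0,0],[0,0,0,0]]

```text
clock: 6.8
tool_pos: [0.4988, -0.2834, 0.0302]
orientation: [-28.1, 89.9, 164.8]
force: [0.0, -0.1, 0.1]
opening: 0.0501
```

Emit:
move_arm:
  commands:
    - [[0,0,0,0],[0,0,0,0],[0,0,0,0],[0,0,0,0],[0,0,0,0],[0,0,0,0],[0,0,0,0],[0,0,0,0]]
  jaw: 0

```text
clock: 7.6
tool_pos: [0.4994, -0.2835, 0.031]
orientation: [118.9, 90.0, -48.2]
force: [-1.0, -0.5, 1.8]
opening: 0.0136
```

Emit:
move_arm:
  commands:
    - [[-0.5,0,0,0],[-1.5,0,0,0],[-2,0,0,0],[0,0,0,0],[0,0,0,0]]

```text
clock: 8.1
tool_pos: [0.4993, -0.2834, 0.071]
orientation: [-173.4, 90.0, 19.5]
force: [-0.3, 0.3, -2.1]
opening: 0.0138
```

Gripped: opening 13.8 mm, with the cap's weight on the wrist. I'll lift and carry past the pump so the wrist camera can see it.

Emit:
move_arm:
  commands:
    - [[-3,0,0,0],[-3,0,0,0],[-3,0,0,0],[0,-2,-0.64,0],[0,-4,-1.28,0],[0,-4,-1.28,0],[0,-4,-1.28,0],[0,-4,-1.28,0]]

```text
clock: 8.9
tool_pos: [0.5142, -0.0936, 0.1597]
orientation: [-16.4, 89.9, 176.5]
force: [0.9, 0.0, -1.7]
opening: 0.0136
```

Emit:
move_arm:
  commands:
    - [[0,-4,-1.28,0],[0,-4,-1.28,0],[0,-4,-1.28,0],[0,-4,-1.28,0],[0,-4,-1.28,0],[0,-4,-1.28,0],[0,-4,-1.28,0],[0,-2,-0.64,0]]

```text
clock: 9.7
tool_pos: [0.541, 0.2214, 0.1594]
orientation: [12.4, 89.9, -154.6]
force: [0.6, -1.2, -2.6]
opening: 0.0136
```

Emit:
move_arm:
  commands:
    - [[0,0,0,0],[0,0,0,0],[0,0,0,0]]

```text
clock: 10.0
tool_pos: [0.541, 0.2176, 0.1603]
orientation: [19.9, 89.9, -147.2]
force: [-0.4, -0.3, -1.8]
opening: 0.0138
```

```bash
cat > q.py <<'E'
from h import *; from m import meas
import sys
def ringfit(n,p,d,o,z0):
    v,u=np.nonzero(d>0); X=cloud(n,d,np.c_[u,v].astype(float),o); c=p[v,u].astype(int)
    near=(np.hypot(X[:,0]-.54,X[:,1]-.109)<.075)
    for lo in np.arange(.026,.084,.004):
        k=near&(X[:,2]>=lo)&(X[:,2]<lo+.004); print(n,'z%.3f'%lo,k.sum(),end=' ')
    k=near&(X[:,2]>.071)&(X[:,2]<.084)
    A=X[k]; 
    if len(A)>10:
        cc,r=cv2.minEnclosingCircle(A[:,:2].astype(np.float32)*1000); print('\nrim',len(A),np.round(cc,1),round(r,1),'z',np.median(A[:,2]).round(4))
o=get_obs(); print(o['clock'],o['tool_pos'],o['orientation'],o['opening'])
for n in ['wrist','scene']:
    p,d=snapshot(n); cv2.imwrite(f'pics/{n}3.png',p[:,:,::-1]); meas(n,p,d,o); ringfit(n,p,d,o,0)
E
python3 q.py
```

```text
10.0 [0.54100963 0.21764793 0.16031258] [  19.90886823   89.92019689 -147.18305061] 0.013810225555803041
wrist blue 10576 ztop 0.2718 bar rect mm [550.  178.9] [45.3  1.1] corners [[528.0, 174.0], [528.0, 173.0], [572.0, 184.0], [572.0, 185.0]]
  disc [539.6 224.9] 6.9
   wrist yellow [190.6 192.3] 12 [0.5843 0.2041 0.1805]
   wrist yellow [323.  192.4] 12 [0.5075 0.187  0.1807]
   wrist yellow [195.8 203.1] 142 [0.579  0.2059 0.1908]
   wrist yellow [317.5 203.2] 147 [0.5121 0.1906 0.1911]
   wrist yellow [294.9 266.6] 22 [0.5392 0.1812 0.2847]
   wrist yellow [217.1 286.4] 51 [0.5581 0.1901 0.2871]
   wrist yellow [296.  286.1] 70 [0.5382 0.1853 0.2873]
   wrist red [310.6   6.6] 132 [0.528  0.0572 0.0396]
   wrist red [224.7  66.7] 114 [0.5933 0.1236 0.0397]
   wrist red [310. 113.] 87 [0.5036 0.1465 0.0395]
wrist z0.026 1 wrist z0.030 12 wrist z0.034 6592 wrist z0.038 4148 wrist z0.042 160 wrist z0.046 166 wrist z0.050 248 wrist z0.054 697 wrist z0.058 571 wrist z0.062 93 wrist z0.066 108 wrist z0.070 1660 wrist z0.074 1106 wrist z0.078 455 wrist z0.082 0 
rim 2913 [541.8 109.2] 37.3 z 0.0762
scene blue 731 ztop 0.2251 bar rect mm [541.8 214. ] [12.5 63.4] corners [[528.0, 243.0], [544.0, 182.0], [556.0, 185.0], [540.0, 246.0]]
  disc [541.8 216.6] 45.4
   scene yellow [306.  146.5] 4 [0.5844 0.2047 0.1628]
   scene red [292.7 199.7] 9 [0.5933 0.1253 0.0384]
   scene red [259.2 205.6] 9 [0.5279 0.0583 0.038 ]
   scene red [ 79.4 309.4] 537 [ 0.3651 -0.3888  0.0239]
scene z0.026 5 scene z0.030 24 scene z0.034 578 scene z0.038 127 scene z0.042 26 scene z0.046 60 scene z0.050 86 scene z0.054 105 scene z0.058 43 scene z0.062 48 scene z0.066 71 scene z0.070 103 scene z0.074 103 scene z0.078 8 scene z0.082 0 
rim 174 [540.7 110. ] 37.7 z 0.075
```

View pics/wrist3.png

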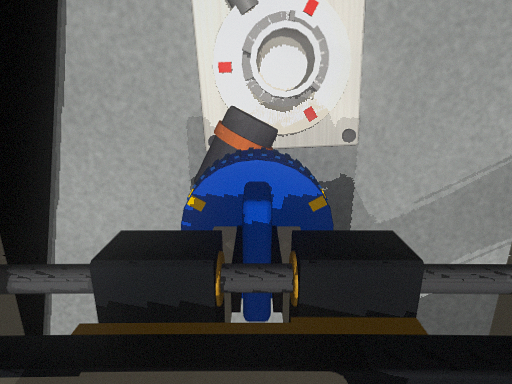

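The wrist view shows the pump neck at (283,63) and red marks at (311,7), (225,67) and (310,113). Pump axis is (0.5417, 0.1091), slots at 15.5/135.5/255.5°. The cap is held centred on the TCP with a lug at 103°. I'll move over the pump, turn 6° clockwise for margin (lugs then 38° clockwise of the slots), and begin to lower.

Emit:
move_arm:
  commands:
    - [[0,2,0.45,0],[0,2.2,0.5,0],[0,2.2,0.5,0],[0,2.2,0.5,0],[0,2,0.42,0],[0,0,0,0.1],[0,0,0,0],[0,0,0,0]]

```text
clock: 10.9
tool_pos: [0.5421, 0.1093, 0.1612]
orientation: [-151.2, 90.0, 36.1]
force: [0.2, -0.1, -2.6]
opening: 0.0135
```

Run:
```python
from h import *
P=[];J=[]
for i in range(6):
    o=get_obs(); P.append(o['tool_pos']); J.append((o['orientation'][2]-o['orientation'][0])%360); p,d=snapshot('scene')
print(o['clock'],np.mean(P,0).round(4),np.std(P,0).round(5),np.mean(J))
from m import meas; meas('scene',p,d,o); o=get_obs(); p,d=snapshot('side'); meas('side',p,d,o)
```

```text
11.15 [0.5421 0.1099 0.161 ] [2.0e-05 3.5e-04 9.0e-05] 187.31523044102332
scene blue 853 ztop 0.2253 bar rect mm [543.3 102.1] [13.6 51. ] corners [[533.0, 126.0], [540.0, 76.0], [554.0, 78.0], [546.0, 128.0]]
  disc [543.  110.4] 45.6
   scene yellow [258.8 151.2] 4 [0.5097 0.0878 0.1905]
   scene yellow [285.2 157.4] 5 [0.5784 0.0967 0.1905]
   scene yellow [286.1 166. ] 9 [0.5837 0.0939 0.1692]
   scene red [292.7 199.7] 9 [0.593  0.1244 0.0391]
   scene red [259.4 205.6] 10 [0.5279 0.0582 0.0384]
   scene red [ 79.4 309.3] 540 [ 0.3645 -0.3886  0.0241]
side blue 533 ztop 0.2289 bar rect mm [541.7 115.4] [11.5 62.8] corners [[532.0, 146.0], [540.0, 84.0], [551.0, 85.0], [543.0, 147.0]]
  disc [541.7 113.9] 44.8
   side red [301.6 129.3] 100 [ 0.3555 -0.3771  0.0217]
```

Emit:
move_arm:
  commands:
    - [[2,0.06,0.05,0],[2,0,0,0],[1.5,0,0,0],[0.8,0,0,0],[0.8,0,0,0],[0.7,0,0,0],[0,0,0,0]]

```text
clock: 11.95
tool_pos: [0.5413, 0.1093, 0.0823]
orientation: [16.7, 89.9, -156.0]
force: [-0.6, -1.3, -1.8]
opening: 0.0144
```

Emit:
move_arm:
  commands:
    - [[0.15,0,0,0],[0.15,0,0,0],[0.1,0,0,0],[0,0,0,0]]

```text
clock: 12.35
tool_pos: [0.5418, 0.1094, 0.0791]
orientation: [-153.6, 90.0, 33.6]
force: [1.1, -0.3, -2.9]
opening: 0.0138
```

Emit:
move_arm:
  commands:
    - [[0.1,0,0,0],[0.1,0,0,0],[0.05,0,0,0],[0,0,0,0]]

```text
clock: 12.75
tool_pos: [0.5419, 0.1095, 0.0779]
orientation: [177.6, 89.9, 4.8]
force: [-6.0, -0.9, 11.0]
opening: 0.0139
```

Contact at cap height about 50.4 mm, as expected for the thread top. I'll release so it settles level, then check.

Emit:
move_arm:
  commands:
    - [[0,0,0,0],[0,0,0,0],[0,0,0,0],[0,0,0,0],[0,0,0,0]]
  jaw: 2.6

```text
clock: 13.25
tool_pos: [0.5417, 0.1094, 0.0763]
orientation: [30.0, 90.0, -142.7]
force: [-0.4, 0.2, 0.0]
opening: 0.0258
```

Run:
```python
from h import *; from m import meas
o=get_obs(); p,d=snapshot('wrist'); meas('wrist',p,d,o); cv2.imwrite('pics/w5.png',p[:,:,::-1])
p,d=snapshot('scene'); meas('scene',p,d,o)
print(o['tool_pos'],o['force'],o['opening'])
```

```text
wrist blue 10843 ztop 0.1879 bar rect mm [546.5  73.8] [45.6  8.5] corners [[523.0, 75.0], [524.0, 67.0], [570.0, 72.0], [569.0, 81.0]]
  disc [553.8 119.5] 0.0
   wrist yellow [190.8 191.3] 6 [0.583  0.0902 0.099 ]
   wrist yellow [195.2 204.2] 144 [0.5783 0.0939 0.1088]
   wrist yellow [317.8 204.4] 149 [0.5104 0.0855 0.1085]
   wrist yellow [318.8 279.6] 102 [0.5299 0.075  0.2028]
   wrist yellow [193.9 290.5] 33 [0.5618 0.0819 0.2037]
   wrist red [283.9 134.3] 194 [0.5281 0.0571 0.0395]
   wrist red [183.  205.1] 11 [0.5989 0.1223 0.039 ]
scene blue 772 ztop 0.1428 bar rect mm [542.7 102.9] [13.5 53.6] corners [[533.0, 129.0], [539.0, 75.0], [552.0, 77.0], [546.0, 130.0]]
  disc [542.5 107.3] 44.6
   scene yellow [238.8 263.2] 4 [ 0.6152 -0.167   0.0951]
   scene red [292.6 199.9] 11 [0.5933 0.1242 0.0381]
   scene red [259.2 205.6] 9 [0.5277 0.0586 0.0388]
   scene red [ 79.5 309.4] 545 [ 0.3657 -0.3889  0.024 ]
[0.54171933 0.10940277 0.07631594] [-0.44824572  0.17418251  0.03919428] 0.02579398979623488
```

The cap rests level at about 50 mm, centred, with its lugs 38° clockwise of the slots. Next: re-grip, turn anticlockwise 0.67 rad, release so it drops.

Emit:
move_arm:
  commands:
    - [[0,0,0,0],[0,0,0,0],[0,0,0,0],[0,0,0,0],[0,0,0,0]]
  jaw: 0

```text
clock: 13.85
tool_pos: [0.5417, 0.1094, 0.0764]
orientation: [-99.9, 90.0, 87.4]
force: [-0.2, -0.4, -1.0]
opening: 0.0141
```

Emit:
move_arm:
  commands:
    - [[0,0,0,-0.1],[0,0,0,-0.1],[0,0,0,-0.1],[0,0,0,-0.1],[0,0,0,-0.1],[0,0,0,-0.1],[0,0,0,-0.07],[0,0,0,0]]

```text
clock: 14.65
tool_pos: [0.5414, 0.1093, 0.0762]
orientation: [-30.1, 90.0, -164.5]
force: [-0.6, 0.4, -2.4]
opening: 0.0136
```

Emit:
move_arm:
  commands:
    - [[0,0,0,0],[0,0,0,0],[0,0,0,0],[0,0,0,0],[0,0,0,0],[0,0,0,0]]
  jaw: 2.6

```text
clock: 15.25
tool_pos: [0.5417, 0.1094, 0.0765]
orientation: [141.7, 90.0, 7.3]
force: [0.1, -0.4, -0.5]
opening: 0.0258
```

```bash
cat > c.py <<'E'
from h import *; from m import meas
o=get_obs(); p,d=snapshot('wrist'); meas('wrist',p,d,o); cv2.imwrite('pics/w_%.2f.png'%o['clock'],p[:,:,::-1])
p,d=snapshot('scene'); meas('scene',p,d,o); cv2.imwrite('pics/s_%.2f.png'%o['clock'],p[:,:,::-1])
print(o['clock'],o['tool_pos'],(o['orientation'][2]-o['orientation'][0])%360,o['force'],o['opening'])
E
python3 c.py
```

```text
wrist blue 10346 ztop 0.1883 bar rect mm [566.7  83.7] [41.8  8.2] corners [[549.0, 72.0], [555.0, 66.0], [584.0, 96.0], [578.0, 102.0]]
  disc [0. 0.] 0.0
   wrist yellow [200.4 195.2] 141 [0.5796 0.1188 0.0951]
   wrist yellow [320.2 186.9] 10 [0.5293 0.0647 0.0848]
   wrist yellow [315.  196.4] 133 [0.5311 0.0703 0.095 ]
   wrist yellow [195.  263.5] 6 [0.5782 0.0961 0.2   ]
   wrist yellow [318.5 268.1] 19 [0.5548 0.0733 0.2011]
   wrist yellow [194.  274.3] 21 [0.5768 0.0973 0.2024]
   wrist yellow [319.1 289.2] 73 [0.5513 0.0765 0.2031]
   wrist yellow [193.6 285.9] 19 [0.5749 0.0992 0.2033]
   wrist yellow [194.1 295.3] 15 [0.5731 0.1011 0.2039]
   wrist red [194.8 164.7] 179 [0.594  0.1237 0.0396]
   wrist red [317.4 164.9] 177 [0.5283 0.0569 0.0396]
scene blue 824 ztop 0.1292 bar rect mm [542.3 107.2] [13.5 65.6] corners [[515.0, 126.0], [560.0, 79.0], [570.0, 88.0], [524.0, 135.0]]
  disc [541.8 108.1] 45.1
   scene yellow [288.2 183.2] 4 [0.5798 0.1194 0.0938]
   scene yellow [263.  187.5] 4 [0.5316 0.0696 0.0942]
   scene yellow [261. 195.] 7 [0.5284 0.0653 0.0705]
   scene red [292.7 199.7] 9 [0.5933 0.1257 0.0386]
   scene red [259.2 205.6] 9 [0.5264 0.058  0.0378]
   scene red [ 79.4 309.2] 538 [ 0.3645 -0.3887  0.0242]
15.25 [0.54173897 0.10941048 0.07650609] 225.596423972916 [ 0.13514694 -0.41090248 -0.4614446 ] 0.02576536519673063
```

The cap has dropped 13.6 mm to about 36.5 mm. I'll lower the open jaws, let it settle, grip, and screw clockwise.

Emit:
move_arm:
  commands:
    - [[0,0,0,0],[0.4,0,0,0],[0.4,0,0,0],[0.4,0,0,0],[0,0,0,0],[0,0,0,0]]

```text
clock: 15.95
tool_pos: [0.5416, 0.1093, 0.0642]
orientation: [-6.6, 90.0, -141.0]
force: [-0.5, -0.0, 0.2]
opening: 0.0259
```

Emit:
move_arm:
  commands:
    - [[0,0,0,0],[0,0,0,0],[0,0,0,0],[0,0,0,0],[0,0,0,0]]
  jaw: 0

```text
clock: 16.45
tool_pos: [0.5418, 0.1094, 0.0646]
orientation: [151.2, 90.0, 16.8]
force: [-0.4, -0.4, 0.4]
opening: 0.0139
```

Emit:
move_arm:
  commands:
    - [[0.04,0,0,0.1],[0.04,0,0,0.1],[0.04,0,0,0.1],[0.04,0,0,0.1],[0.04,0,0,0.1],[0.04,0,0,0.1],[0.04,0,0,0.1],[0.04,0,0,0.1]]

```text
clock: 17.25
tool_pos: [0.5425, 0.1098, 0.0617]
orientation: [-158.2, 89.9, 21.3]
force: [0.6, 0.6, 0.4]
opening: 0.0136
```

Emit:
move_arm:
  commands:
    - [[0.04,0,0,0.1],[0.04,0,0,0.1],[0.04,0,0,0.1],[0.04,0,0,0.1],[0.04,0,0,0.1],[0.04,0,0,0.08],[0,0,0,0],[0,0,0,0]]

```text
clock: 18.05
tool_pos: [0.5424, 0.1096, 0.0595]
orientation: [-131.1, 89.9, 15.6]
force: [0.4, -0.3, 5.2]
opening: 0.0135
```

```bash
python3 c.py | grep -v red; python3 -c "
from h import *;o=get_obs();print(o['moment'])"
```

```text
wrist blue 10022 ztop 0.1709 bar rect mm [521.2  76.4] [ 1.2 45.3] corners [[502.0, 88.0], [540.0, 63.0], [540.0, 64.0], [503.0, 89.0]]
  disc [547.2 115.6] 7.0
   wrist yellow [191.9 189.2] 8 [0.5613 0.0676 0.0805]
   wrist yellow [196.  202.5] 150 [0.5605 0.0739 0.0902]
   wrist yellow [317.6 203.1] 148 [0.5035 0.1116 0.0901]
scene blue 704 ztop 0.1244 bar rect mm [532.3  93.3] [27.1 15.4] corners [[518.0, 86.0], [531.0, 78.0], [546.0, 100.0], [533.0, 109.0]]
  disc [543.7 107.3] 44.2
18.05 [0.54236754 0.10961768 0.05949847] 146.68478436689685 [ 0.40383477 -0.30315399  5.16434507] 0.013462034986420904
[-0.23951246 -0.11558248 -0.10026123]
```

Screwed 79°, with the marks at a height matching about 31.6 mm. I'll take it gently up to the stop.

Emit:
move_arm:
  commands:
    - [[0,0,0,0.04],[0,0,0,0.04],[0,0,0,0.03],[0,0,0,0],[0,0,0,0]]

```text
clock: 18.65
tool_pos: [0.5419, 0.1095, 0.0594]
orientation: [-162.1, 90.0, -21.6]
force: [-1.5, 0.2, 5.2]
opening: 0.0141
```

```bash
python3 -c "
from h import *;o=get_obs();print(o['moment'],(o['orientation'][2]-o['orientation'][0])%360)"
```

```text
[0.03645108 0.50537212 0.79957965] 140.48857183957261
```

Emit:
move_arm:
  commands:
    - [[0,0,0,0],[0,0,0,0],[0,0,0,0],[0,0,0,0],[0,0,0,0],[0,0,0,0],[0,0,0,0]]
  jaw: 4.5

```text
clock: 19.35
tool_pos: [0.5417, 0.1094, 0.0588]
orientation: [51.8, 90.0, -168.0]
force: [0.1, 0.6, -0.5]
opening: 0.045
```

Emit:
move_arm:
  commands:
    - [[-1,0,0,0],[-2,0,0,0],[-3,0,0,0],[-3,0,0,0],[-3,0,0,0],[-2,0,0,0],[0,0,0,0],[0,0,0,0]]

```text
clock: 20.15
tool_pos: [0.5417, 0.1095, 0.1997]
orientation: [-99.9, 89.9, 40.4]
force: [0.1, -0.9, -0.1]
opening: 0.045
```

```bash
python3 c.py; ls pics
```

```text
wrist blue 5799 ztop 0.1254 bar rect mm [542.2 109. ] [65.  13.9] corners [[518.0, 86.0], [529.0, 78.0], [567.0, 132.0], [555.0, 140.0]]
  disc [542.7 109.2] 44.8
   wrist yellow [290.1 153.1] 56 [0.5027 0.1131 0.09  ]
   wrist yellow [220.8 158.8] 43 [0.5588 0.0736 0.0904]
   wrist red [236.5 121.1] 82 [0.5282 0.057  0.0396]
   wrist red [304.5 167.8] 57 [0.5024 0.1478 0.0397]
scene blue 895 ztop 0.1244 bar rect mm [542.3 110.5] [65.9 16.1] corners [[518.0, 87.0], [531.0, 79.0], [567.0, 134.0], [554.0, 142.0]]
  disc [543.6 107. ] 44.0
   scene yellow [261.5 176.5] 4 [0.5006 0.1147 0.0887]
   scene yellow [287.8 178.2] 4 [0.5641 0.1453 0.0883]
   scene red [292.7 199.7] 9 [0.593  0.125  0.0387]
   scene red [259.2 205.6] 9 [0.5266 0.0577 0.0385]
   scene red [ 79.4 309.3] 537 [ 0.3647 -0.3886  0.0239]
20.15 [0.54171917 0.10953266 0.19967838] 140.23221442217172 [ 0.07709555 -0.9297828  -0.105078  ] 0.045044720609474384
ab.png
g.png
g2.png
s2.png
s_15.25.png
s_18.05.png
s_20.15.png
scene0.png
scene3.png
side0.png
w1.png
w5.png
w_15.25.png
w_18.05.png
w_20.15.png
wrist0.png
wrist3.png
```

View pics/s_20.15.png

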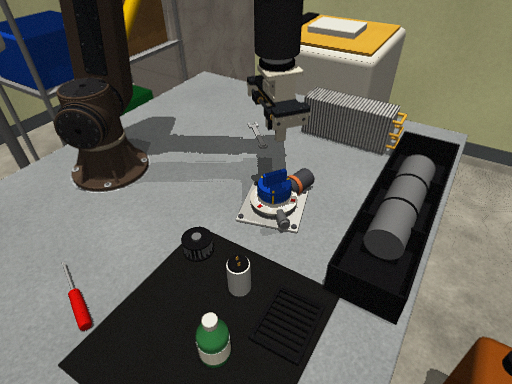

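```bash
python3 -c "
from h import *; print(close_job())"
```

```text
the job is handed in; nothing more can be done
None
```

The cap is screwed home on the pump and I handed the job in at about 20 s; no verdict was reported. The final view shows it on the neck at (275,186), the gripper clear above, and the other things where they began, by eye.

- **Resting on the thread:** released, the cap sat at about 50 mm, its lugs about 38° clockwise of the slots.
- **Dropped into the start:** after a 38° turn anticlockwise and a release, it fell to about 36.5 mm and stayed there free for over 0.5 s.
- **Screwed home:** I turned it clockwise about 80°. The wrist moment rose to 0.8 N m at the stop and the cap stayed there after release.
- **Last check:** the cap's height is about 31.5 mm and its centre is within about 1 mm of the neck axis. The marks show it about 80.6° from the slot, against a nominal 82°. I judged tilt only from the mark heights, which agree to within 0.5 mm.

**What disagreed:** the first grasp missed because the fingertips seem to end about 40 mm short of the reported TCP. I found this in the pictures and gripped lower; nothing was moved by the miss. Heights read from depth came out about 2.5 mm high, and I corrected for that.

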